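# Lower the ratchet arm of the dish press onto the covered dish

## Robot

A 6-joint arm with a two-finger parallel gripper is mounted at the origin on a cart in front of the work surface, level with it; the furniture and walls round the work are solid. World frame = base frame: x ahead of the robot, y to its left, z up, the work surface at z = 0. Lengths are in m, angles in rad, forces in N, time in s.
With the tool pointing down it reaches from about 0.3 to 0.875 m from the base axis. Payload 6.4 kg.
Tool frame: the origin (TCP) lies midway between the tips of the shut fingers; the grasp point (between the pads) lies 19 mm behind it; z points along the fingers, y is the line along which they close (so a half turn about z gives the same grasp; the last joint's range is limited). The gripper opens to 85 mm and grips with 20 to 120 N. Pads are 22 mm wide; open, the fingers measure 114 mm over their backs; the gripper's body (76 mm by 85 mm) begins 54 mm behind the grasp point. The pads swing forward as they close: fully open they stand 13 mm farther back than shut.
Start: joints at [1.009, 0.181, 1.607, -0, 1.354, -0.206], TCP at [0.2, 0.539, 0.209] pointing down, gripper open.
Joint ranges: [-2.99, 2.99], [-0.89, 2.07], [0.3, 2.58], [-1.14, 4.28], [0, 2.63], [-3.12, 3.12]. Speed limits (rad/s): [2.57, 2.57, 3.01, 3.14, 3.14, 3.14].

## Interface

Orientations are given as a unit quaternion [w, x, y, z].
In Python, from bench import ctrl gives the robot as it stands.
- The arm moves only by the tool drive_tool, never from a script. Its argument "plan" is a list that holds one entry, the list of rows, each a list of 4 numbers: the shift along the tool's x, y, z scaled (see below), then the turn about the tool's z scaled (see below). In form: [[[x, y, z, roll], ...]]. A call has 1 to 12 rows; each row is the pose to reach, as a shift and turn from the pose commanded when the call began, along the tool's axes at that moment, turning the shorter way round; what a row does not reach only later rows make up. The controller multiplies each number of a shift by 400 mm and each number of a turn by 180 degrees. A row lasts 1/12 s, in which the tool goes at most 41.7 mm and 7.16 degrees, less where a joint would pass 70% of its speed; a pose out of reach is approached as far as the arm can. A call with a number of a shift or a turn outside -1 to 1 is refused whole. A call with a gripper value outside its range is refused whole. "jaw" is the closure, from 0 (fully open) to 1 (shut), set as the call begins (left out, the last holds). The fingers move at their own pace and stop on an object; the grip force is fixed at half the most. Time passes only in rows, so rows that repeat a pose let the fingers close. It gives the time, the measured TCP pose, the force, the opening and the grip force at its end, in the units of the state.
- ctrl.get_obs(): the state, without advancing time (a new reading comes with each control period).
- ctrl.camera(name): name is "scene" or "top" or "wrist"; returns (picture, depth): 384x512x3 uint8, red, green, blue; 384x512 float32, m along the optical axis (not along the pixel's ray), 0 where there is no reading.
- ctrl.camera_info(name): a dict with "camera_matrix" (3x3 intrinsics, pixels), "R" (3x3) and "t" (3): a world point X has camera coordinates R X + t; the wrist camera has in their place "T_tool_cam" (4x4, takes a point from camera to tool coordinates, whose origin is the TCP and whose axes are the flange's). Camera axes: x right, y down, z forward; pixel columns grow to the right and rows downward; lengths in m; the calibration is good to about 2 mm. A picture is of the moment at which its call begins: read the wrist's pose just before it. camera_info takes no time and is no camera call.
- ctrl.hand_in(): hands the job in; it is judged then, once.
The state is a dict: "time_s": time; "q": joint angles; "dq": joint speeds; "joint_efforts": joint torques, N m; "eef_pos": TCP position; "eef_rot": TCP orientation; "wrist_force": force on the tool from outside, world axes, zero at the start; "torque": the same for the moment, N m; "opening": opening from 0.0 (shut) to 1.0 (fully open); "grasp_force": force on a finger pad.
Only numpy, scipy, OpenCV 4.12 (cv2) and the standard library are available. Lean on these libraries where they do the work, as an engineer would, in place of code of your own. Each camera call takes 0.05 s, during which the arm holds its last target. There are 200 camera calls.

## Task

Lower the press so that it holds the lid on the covered dish: first press the pawl's tail plate at the back of the press fully down with the fingertips, so that the pawl swings clear of the toothed wheel, then push the raised arm down by the plate at its end until the pad sits on the dish lid. Only press and push: grip and lift nothing, do not raise the arm, do not touch the dish with the gripper, leave the pawl clear of the teeth, and leave the dish in its nest and the things standing around where they are.

Things in the scene. Friction and masses are not known exactly. Their poses are not given: they have to be found in the camera images.
- press: Grey bench press, fixed; base plate 210 x 92 x 12 mm. Origin on the worktop under the plate's centre; x runs along it from handle end (-105) to pawl end (+105 mm), z up. The arm hinges about a y axis at x 24, z 85 mm, between grey cheeks 46 mm wide overall; a steel toothed wheel (radius 46, 12 thick, 0.30 rad a tooth, top z 131 mm) is fixed to the arm.
- press_arm (a joint): Rise of the press arm, rad: at 0 it is level, points to the press's -x and its rubber pad lies flat on the dish lid; larger is higher. Starts at 0.70 to 0.80. Stiff hinge: it stays where it is left, 2 to 4 N down on the end plate moves it. While the pawl's nose is in the teeth the arm goes down by 0.12 at most.
- handle (a point): Centre of the upper face of the arm's black end plate (46 mm along the arm, 36 wide, 14 thick), 140 mm from the hinge axis and 7 mm above the arm's centre line; turns with the arm. At rise q it lies in the press frame at x = 24 - 140 cos q + 7 sin q, y = 0, z = 85 + 140 sin q + 7 cos q mm.
- press_pawl (a joint): Swing of the pawl, rad: 0 = nose in the teeth (start); clear of them from about 0.25; 0.42 = its stop, tail plate fully down. No spring: it stays where it is left; 3 to 5 N down on the tail plate moves it.
- pawl_tail (a point): Centre of the upper face of the pawl's black tail plate (28 mm along the press, 32 wide, 10 thick). The pawl pivots about a y axis at x 66, z 40 mm of the press frame; this point lies at x 118, z 94 mm at swing 0 and at x 136, z 68 mm at swing 0.42 (y = 0).
- press_nest (a point): Centre of the top of the steel anvil disc (20 mm above the worktop, at x = -48 mm of the press frame) on which the dish stands between four small posts.
- dish: Covered round clear dish, 66 mm across, 16 mm high, loose in the nest under the arm; origin at the centre of its underside.
- vial: Bystander: small screw vial with a black cap, 22 mm across, 52 mm high, standing; origin at the centre of its underside.
- stopper: Bystander: rubber stopper, 36 mm across, 28 mm high, standing; origin at the centre of its underside.
- spare_dish: Bystander: a second covered dish, 66 mm across, 16 mm high, on the worktop; origin at the centre of its underside.
- electrode_arm_2: Fixed obstacle, not part of the job: beige jointed electrode stand to the right of the press (its base centred about 70 mm nearer the robot than this origin), its links reaching up to z = 350 mm; coming from the right, cross above it. Two more such stands, up to 300 mm high, stand on the left.
There are look-alikes about, which are no part of the job. Leave any green or purple look-alike of the dish alone.

How it is judged:
By the outcome, as a careful person would: the job done as asked, in the order asked, and still so for the second after the job is handed in, with the robot touching nothing.
It also fails if it takes over 48 s, if anything falls off the work surface, if the arm or the gripper's body presses on something with over 40 N, if the wrist force passes 120 N, or if a joint passes its speed limit or range.

## Working session

There is one attempt and no reset: what is moved stays moved. The work goes in short steps, Python scripts to look and compute and a tool call to move; the robot and the scene stay as the last step left them, time stands still between calls to the robot, and variables do not carry over. Pictures are saved under pics/ and viewed, at most 10 in all, crops included, and the job is handed in when it is done.

Besides the shell and the picture viewer there is one more tool, called by a JSON object that holds its "method" and its "body", one argument or row to a line. drive_tool: Moves the arm, as the interface text tells. Its arguments: {"type":"object","properties":{"plan":{"type":"array"},"jaw":{"type":"number"}},"required":["plan"]}

```bash
mkdir -p pics
python3 - <<'E'
from bench import ctrl
import numpy as np,cv2
o=ctrl.get_obs();print(o['time_s'],o['eef_pos'],o['eef_rot'],o['opening'])
for n in ('scene','top'):
    p,d=ctrl.camera(n);i=ctrl.camera_info(n)
    cv2.imwrite(f'pics/{n}0.png',p[:,:,::-1]);np.savez(f'{n}0.npz',p=p,d=d,K=i['camera_matrix'],R=i['R'],t=i['t'])
    print(n,-np.array(i['R']).T@np.array(i['t']))
E
```

```text
0.0 [0.19995441 0.53850909 0.20811599] [-3.31345390e-04  1.76961631e-01  9.84217387e-01 -7.78465777e-04] 0.9992817405508806
scene [0.06769845 0.12402597 0.7635184 ]
top [ 0.50008473 -0.01822021  1.02986177]
```

View pics/scene0.png

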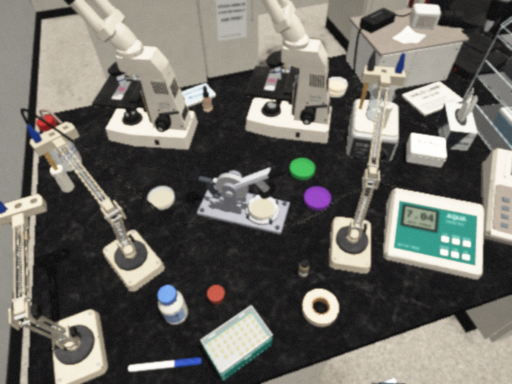

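View pics/top0.png

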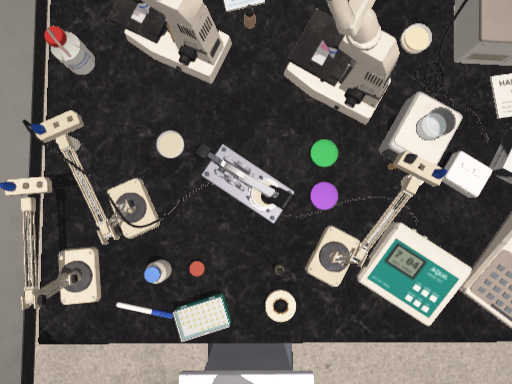

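The press is at about (248,183) in the top view, with the pawl tail at its left end (205,152) and the handle at its right end (290,197). The two green and purple discs at (324,153) and (324,196) are look-alikes. Next I'll fit the press pose and view an enlarged crop.

Run:
```python
import numpy as np,cv2
z=np.load('top0.npz');p,d,K,R,t=[z[k] for k in('p','d','K','R','t')]
v,u=np.mgrid[:384,:512]
c=np.stack([(u-K[0,2])/K[0,0]*d,(v-K[1,2])/K[1,1]*d,d],-1)
W=(c-t)@R
np.save('W.npy',W)
roi=np.zeros_like(d,bool);roi[135:230,185:305]=1
hsv=cv2.cvtColor(p,cv2.COLOR_RGB2HSV)
print('table z',np.median(W[190:220,190:200,2]))
m=roi&(W[...,2]>.006)&(W[...,2]<.018)&(p.min(2)>90)
n,l,s,_=cv2.connectedComponentsWithStats(m.astype(np.uint8))
pts=W[m][:,:2].astype(np.float32)
print(len(pts),cv2.minAreaRect(pts*1000))
for nm,lo,hi in(('z>60',.06,.4),):
    mm=roi&(W[...,2]>lo)&(p.max(2)<70)
    n,l,s,ce=cv2.connectedComponentsWithStats(mm.astype(np.uint8))
    for k in range(1,n):
        if s[k,4]>15: q=W[l==k];print(s[k],ce[k],q.mean(0),q.min(0),q.max(0))
m2=roi&(W[...,2]>.0)
cv2.imwrite('pics/crop.png',cv2.resize(p[130:235,180:310,::-1],None,fx=6,fy=5.7,interpolation=2)[:600,:800])
```

```text
table z 0.0007106585668761017
1504 ((597.8402709960938, -3.3191070556640625), (209.59962463378906, 91.7782211303711), 56.15355682373047)
[195 142  17  18 179] [203.07821229 150.60893855] [0.66094744 0.09280962 0.10418713] [ 0.50008473 -0.01822021  0.08596685] [0.68289271 0.11162525 1.02986177]
[261 186  33  24 334] [278.78443114 198.21556886] [ 0.55232047 -0.0681377   0.17297401] [ 0.50008473 -0.09582305  0.0903991 ] [ 0.58388627 -0.01822021  1.02986177]
```

View pics/crop.png

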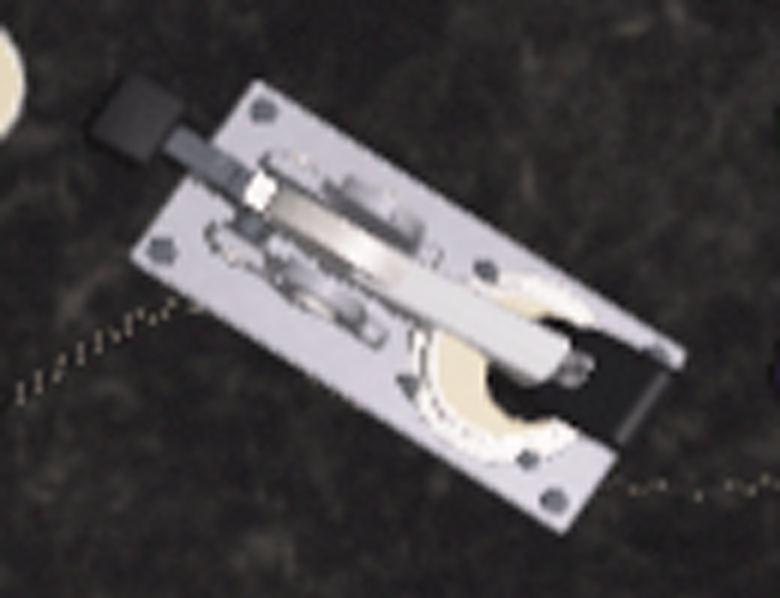

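{"method": "drive_tool", "body": {
  "plan": [
    [[0,0,-0.1,0],[0,0,-0.2,0],[0,0,-0.3,0],[0,0,-0.4,0],[0,0,-0.5,0],[0,0,-0.5,0],[-0.08,-0.035,-0.5,0],[-0.17,-0.073,-0.5,0],[-0.26,-0.112,-0.5,0],[-0.35,-0.151,-0.5,0],[-0.44,-0.19,-0.5,0],[-0.44,-0.19,-0.5,0]]
  ],
  "jaw": 1
}}

```text
time_s: 1.1
eef_pos: [0.3432, 0.4021, 0.408]
eef_rot: [0.001, 0.18, 0.984, -0.001]
wrist_force: [0.8, -0.4, -0.3]
opening: 0.004
grasp_force: 0.0
```

```bash
cat > h.py <<'E'
from bench import ctrl
import numpy as np,sys
from scipy.spatial.transform import Rotation as Ro
C=np.array([.5978,-.0033]);a=np.deg2rad(56.15);ex=np.array([np.cos(a),np.sin(a)])
def go(pts):
    o=ctrl.get_obs();q=np.array(o['eef_rot']);R=Ro.from_quat(q[[1,2,3,0]]).as_matrix();p=np.array(o['eef_pos'])
    rel=(p[:2]-C);print('t',o['time_s'],'p',p.round(4),'press x,y',(rel@ex*1000).round(1),((rel@[-ex[1],ex[0]])*1000).round(1),'F',np.round(o['wrist_force'],1),'op',round(o['opening'],2))
    print('tool y angle',np.rad2deg(np.arctan2(R[1,1],R[0,1])).round(2),'tilt z',R[:,2].round(3), 'q',np.round(o['q'],2))
    for x,z in pts:
        w=np.r_[C+ex*x/1000,z/1000];print((x,z),w.round(4),((R.T@(w-p))/.4).round(4))
E
python3 - <<'E'
from h import *
go([(118,250)])
W=np.load('W.npy')[186:212,261:295].reshape(-1,3);p=np.load('top0.npz')['p'][186:212,261:295].reshape(-1,3)
z=W[(p.max(1)<45)&(W[:,2]<.3)&(W[:,2]>.1)];r=z[:,:2]-C
print(len(z),np.percentile(r@ex*1000,[2,50,98]),np.percentile(z[:,2]*1000,[2,50,98]))
W=np.load('W.npy')[140:162,193:214].reshape(-1,3);z=W[(W[:,2]>.06)&(W[:,2]<.13)];r=z[:,:2]-C
x=r@ex*1000;print(len(z),np.percentile(x,[2,50,98]),np.median(r@[-ex[1],ex[0]]),np.median(z[:,2]))
print('tail slope',np.polyfit(x,z[:,2]*1000,1))
E
```

```text
t 1.1 p [0.3432 0.4021 0.408 ] press x,y 194.8 437.3 F [ 0.8 -0.4 -0.3] op 0.0
tool y angle 69.23 tilt z [ 0.001 -0.003 -1.   ] q [ 0.64 -0.01  1.42 -0.    1.73 -0.57]
(118, 250) [0.6635 0.0947 0.25  ] [-1.0207 -0.4335  0.398 ]
271 [-101.9041634   -80.66412721  -56.24200004] [101.16695047 182.86506275 193.87445242]
212 [ 90.78970085 114.2749184  130.59954972] 0.00045785798830089614 0.09344932671881725
tail slope [8.17684711e-02 8.40056325e+01]
```

{"method": "drive_tool", "body": {
  "plan": [
    [[-0.09,-0.038,0,0.039],[-0.18,-0.077,0,0.078],[-0.27,-0.115,0,0.117],[-0.36,-0.153,0,0.156],[-0.45,-0.191,0,0.195],[-0.54,-0.23,0,0.234],[-0.63,-0.268,0,0.273],[-0.72,-0.306,0,0.312],[-0.81,-0.344,0,0.351],[-0.9,-0.383,0,0.39],[-1,-0.43,0,0.429],[-1,-0.43,0,0.468]]
  ]
}}

```text
time_s: 2.1
eef_pos: [0.6572, 0.1002, 0.4054]
eef_rot: [-0.0, 0.795, 0.607, -0.002]
wrist_force: [0.5, 0.8, -0.3]
opening: 0.0
grasp_force: 0.0
```

{"method": "drive_tool", "body": {
  "plan": [
    [[0,0,0,0.039],[0,0,0,0.078],[0,0,0,0.105],[0,0,0,0.105],[0,0,0,0.105]]
  ]
}}

```text
time_s: 2.52
eef_pos: [0.6537, 0.1063, 0.4083]
eef_rot: [-0.0, 0.88, 0.474, -0.0]
wrist_force: [-0.0, -0.8, 0.6]
opening: -0.002
grasp_force: 0.0
```

```bash
python3 -c "
from h import *
go([(118,200),(118,100),(120,97)])"
```

```text
t 2.5167 p [0.6537 0.1063 0.4083] press x,y 122.1 14.6 F [-0.  -0.8  0.6] op -0.0
tool y angle -33.36 tilt z [-0.001  0.    -1.   ] q [-0.02  0.3   1.07  0.    1.77  0.56]
(118, 200) [0.6635 0.0947 0.2   ] [-0.0104  0.0369  0.5207]
(118, 100) [0.6635 0.0947 0.1   ] [-0.0103  0.0371  0.7707]
(120, 97) [0.6646 0.0964 0.097 ] [-0.0053  0.0372  0.7782]
```

{"method": "drive_tool", "body": {
  "plan": [
    [[0,0.037,0.05,0],[-0.005,0.037,0.15,0],[-0.005,0.037,0.25,0],[-0.005,0.037,0.35,0],[-0.005,0.037,0.45,0],[-0.005,0.037,0.55,0],[-0.005,0.037,0.62,0],[-0.005,0.037,0.68,0],[-0.005,0.037,0.72,0],[-0.005,0.037,0.745,0],[-0.005,0.037,0.745,0],[-0.005,0.037,0.745,0]]
  ]
}}

```text
time_s: 3.52
eef_pos: [0.6651, 0.0962, 0.1111]
eef_rot: [-0.0, 0.881, 0.474, -0.0]
wrist_force: [-0.4, -0.2, 0.7]
opening: 0.002
grasp_force: 0.0
```

Run:
```python
from h import *
import cv2
go([(120,96),(126,88),(133,80),(138,74),(139,68)])
p,d=ctrl.camera('scene');cv2.imwrite('pics/s1.png',cv2.resize(p[120:250,170:320,::-1],None,fx=4.5,fy=4.5))
```

```text
t 3.5167 p [0.6651 0.0962 0.1111] press x,y 120.2 -0.4 F [-0.4 -0.2  0.7] op 0.0
tool y angle -33.45 tilt z [-0.  0. -1.] q [-0.03  0.48  1.42  0.    1.24  0.55]
(120, 96) [0.6646 0.0964 0.096 ] [-0.0004 -0.0011  0.0378]
(126, 88) [0.668  0.1013 0.088 ] [ 0.0146 -0.001   0.0578]
(133, 80) [0.6719 0.1072 0.08  ] [ 0.0321 -0.0009  0.0778]
(138, 74) [0.6747 0.1113 0.074 ] [ 0.0446 -0.0008  0.0928]
(139, 68) [0.6752 0.1121 0.068 ] [ 0.0471 -0.0008  0.1078]
```

View pics/s1.png

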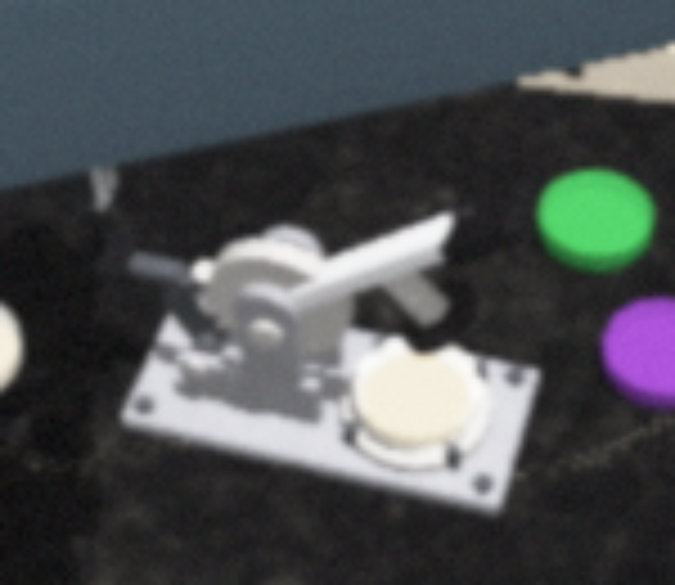

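The fingertips, at crop px (103,190), are just above the black tail plate at about (110,250). The dish (white lid, px (420,395)) sits in the nest under the arm. Now I'll press the tail down along its arc.

{"method": "drive_tool", "body": {
  "plan": [
    [[0,0,0.02,0],[0,0,0.035,0],[0.004,0,0.043,0],[0.009,0,0.05,0],[0.014,0,0.057,0],[0.02,0,0.064,0],[0.026,0,0.071,0],[0.032,0,0.078,0],[0.038,0,0.085,0],[0.042,0,0.09,0],[0.042,0,0.09,0],[0.042,0,0.09,0]]
  ]
}}

```text
time_s: 4.57
eef_pos: [0.6743, 0.1102, 0.0748]
eef_rot: [-0.0, 0.881, 0.473, -0.0]
wrist_force: [-0.6, 0.4, -0.5]
opening: -0.001
grasp_force: 0.0
```

```bash
python3 -c "
from h import *
go([(139,70),(139,66)])"
```

```text
t 4.5667 p [0.6743 0.1102 0.0748] press x,y 136.8 -0.3 F [-0.6  0.4 -0.5] op -0.0
tool y angle -33.52 tilt z [-0.  0. -1.] q [-0.01  0.55  1.41 -0.    1.19  0.57]
(139, 70) [0.6752 0.1121 0.07  ] [ 0.0054 -0.0007  0.0119]
(139, 66) [0.6752 0.1121 0.066 ] [ 0.0054 -0.0007  0.0219]
```

{"method": "drive_tool", "body": {
  "plan": [
    [[0,0,0.005,0],[0.003,0,0.01,0],[0.004,0,0.015,0],[0.004,0,0.015,0],[0.004,0,0.015,0]]
  ]
}}

```text
time_s: 4.98
eef_pos: [0.6757, 0.1116, 0.0694]
eef_rot: [0.0, 0.881, 0.473, 0.001]
wrist_force: [0.8, 1.0, 3.7]
opening: -0.001
grasp_force: 1.2
```

{"method": "drive_tool", "body": {
  "plan": [
    [[0,0,0.005,0],[0,0,0.01,0],[0,0,0.01,0]]
  ]
}}

```text
time_s: 5.23
eef_pos: [0.6764, 0.1121, 0.0658]
eef_rot: [0.0, 0.881, 0.473, 0.001]
wrist_force: [1.5, 2.5, 4.0]
opening: 0.001
grasp_force: 2.1
```

{"method": "drive_tool", "body": {
  "plan": [
    [[0,0,0.005,0],[0,0,0.01,0],[0,0,0.01,0]]
  ]
}}

```text
time_s: 5.48
eef_pos: [0.6766, 0.1122, 0.0619]
eef_rot: [0.0, 0.881, 0.473, 0.002]
wrist_force: [2.5, 2.7, 4.5]
opening: -0.003
grasp_force: 2.6
```

Run:
```python
from h import *
import cv2
go([(139,60)])
p,d=ctrl.camera('scene');cv2.imwrite('pics/s2.png',cv2.resize(p[120:250,170:320,::-1],None,fx=4.5,fy=4.5))
```

```text
t 5.4833 p [0.6766 0.1122 0.0619] press x,y 139.8 -1.1 F [2.5 2.7 4.5] op -0.0
tool y angle -33.51 tilt z [ 0.003  0.001 -1.   ] q [-0.01  0.57  1.41  0.    1.16  0.58]
(139, 60) [0.6752 0.1121 0.06  ] [-0.0019 -0.0027  0.0047]
```

View pics/s2.png

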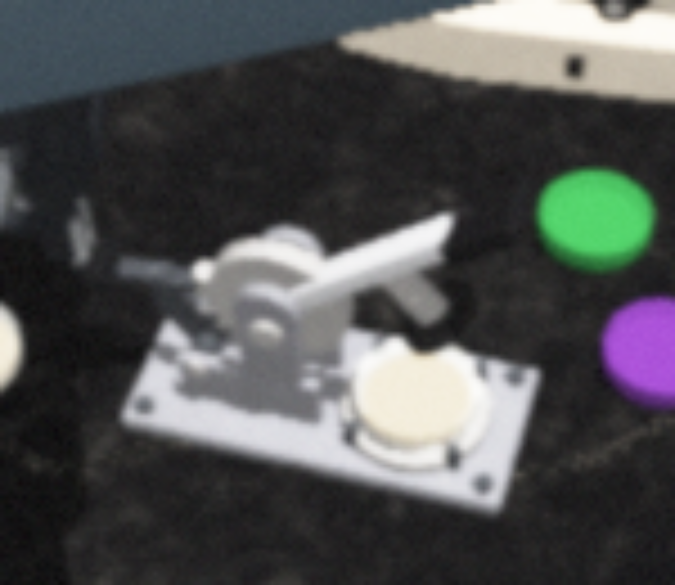

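The bar has swung only part of the way and the force is outward, so the tips may be at the plate's outer edge. I'll lift and re-measure the plate.

{"method": "drive_tool", "body": {
  "plan": [
    [[0.01,0,0,0],[0.01,0,-0.05,0],[0.01,0,-0.12,0],[0,0,-0.2,0],[0,0,-0.3,0],[0,0,-0.4,0],[0.1,0,-0.5,0],[0.2,0,-0.5,0],[0.3,0,-0.5,0],[0.3,0,-0.5,0],[0.3,0,-0.5,0]]
  ]
}}

```text
time_s: 6.45
eef_pos: [0.7411, 0.2138, 0.2581]
eef_rot: [-0.001, 0.88, 0.474, -0.002]
wrist_force: [0.7, -0.2, 0.3]
opening: -0.003
grasp_force: 0.0
```

Run:
```python
from h import *
import cv2
go([(122,110)])
for n in ('top','scene'):
    p,d=ctrl.camera(n);i=ctrl.camera_info(n);K,R,t=[np.array(i[k]) for k in('camera_matrix','R','t')]
    v,u=np.mgrid[:384,:512]
    W=(np.stack([(u-K[0,2])/K[0,0]*d,(v-K[1,2])/K[1,1]*d,d],-1)-t)@R
    r=W[...,:2]-C;x=r@ex*1000;y=r@[-ex[1],ex[0]]*1000;z=W[...,2]*1000
    m=(abs(y)<14)&(x>85)&(x<160)&(z>20)&(z<130)&(d>0)
    print(n,m.sum())
    for b in range(85,160,5):
        k=m&(x>=b)&(x<b+5)
        if k.sum(): print(b,k.sum(),np.percentile(z[k],[10,50,90]).round(1), abs(y[k]).max().round())
    m=(abs(y)<20)&(x<-50)&(x>-125)&(z>100)&(d>0);print('handle',m.sum(),np.median(x[m]),np.median(z[m]),z[m].max())
    if n=='scene': cv2.imwrite('pics/s3.png',cv2.resize(p[120:250,170:320,::-1],None,fx=4.5,fy=4.5))
```

```text
t 6.45 p [0.7411 0.2138 0.2581] press x,y 260.1 1.9 F [ 0.7 -0.2  0.3] op -0.0
tool y angle -33.36 tilt z [-0.004 -0.001 -1.   ] q [ 0.13  0.6   0.95 -0.    1.59  0.71]
(122, 110) [0.6658 0.098  0.11  ] [-0.3443  0.0028  0.3712]
top 213
85 14 [77.9 87.5 89.9] 6.0
90 13 [84.2 86.9 90. ] 6.0
95 11 [84.7 86.3 88.9] 6.0
100 12 [83.2 85.7 88.2] 6.0
105 12 [82.8 84.8 86.3] 6.0
110 26 [81.8 85.1 87. ] 13.0
115 31 [84.7 86.1 88.4] 14.0
120 25 [84.7 86.  87.7] 13.0
125 26 [83.3 84.8 86.5] 13.0
130 28 [83.3 84.5 85.8] 14.0
135 15 [81.3 82.3 84. ] 13.0
handle 461 -77.35102870241064 180.30032844621704 197.16613127849263
scene 194
85 28 [60.2 83.  89.2] 6.0
90 18 [65.3 82.8 87.8] 6.0
95 9 [81.7 86.6 87.8] 5.0
100 11 [81.1 85.5 87.4] 7.0
105 13 [80.3 85.2 86.2] 6.0
110 22 [82.6 85.3 86.9] 14.0
115 23 [82.6 86.5 87.4] 14.0
120 17 [85.1 85.9 86.8] 14.0
125 20 [82.5 84.9 86.4] 13.0
130 17 [82.4 84.1 84.9] 14.0
135 16 [80.9 83.3 84.6] 14.0
handle 491 -72.06437765265403 171.55025710351825 196.14071218841985
```

View pics/s3.png

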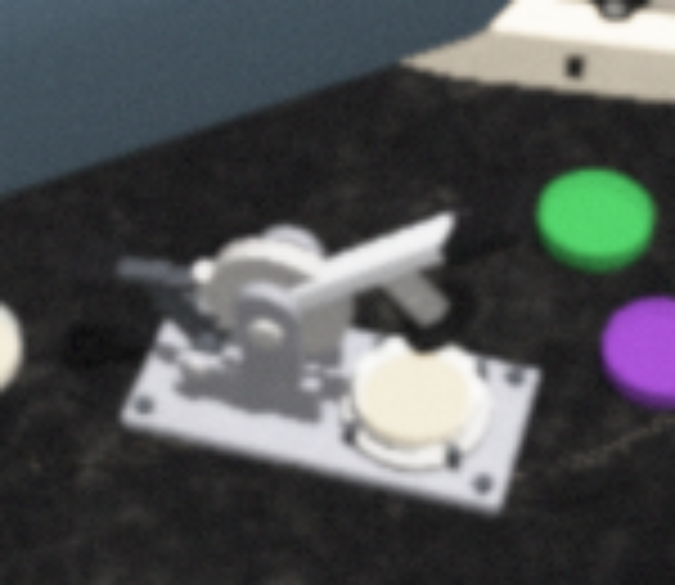

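The pawl is only about 0.13 swung: its plate is at x 110–140 with z about 85. The tips slipped off the outer edge, so this time I'll press farther in.

{"method": "drive_tool", "body": {
  "plan": [
    [[-0.08,0.002,0,0],[-0.17,0.003,0,0],[-0.26,0.003,0.05,0],[-0.353,0.003,0.14,0],[-0.353,0.003,0.23,0],[-0.353,0.003,0.32,0],[-0.353,0.003,0.37,0],[-0.353,0.003,0.4,0],[-0.353,0.003,0.4,0],[-0.353,0.003,0.4,0]]
  ]
}}

```text
time_s: 7.38
eef_pos: [0.6645, 0.0922, 0.1016]
eef_rot: [0.0, 0.881, 0.473, -0.0]
wrist_force: [0.3, -0.6, -0.2]
opening: 0.0
grasp_force: 0.0
```

```bash
python3 -c "
from h import *
go([(119,86),(122,83),(126,78),(130,72),(132,69),(132,67)])"
```

```text
t 7.3833 p [0.6645 0.0922 0.1016] press x,y 116.5 -2.2 F [ 0.3 -0.6 -0.2] op 0.0
tool y angle -33.58 tilt z [ 0. -0. -1.] q [-0.04  0.49  1.43 -0.    1.22  0.55]
(119, 86) [0.6641 0.0955 0.086 ] [ 0.0064 -0.0054  0.039 ]
(122, 83) [0.6658 0.098  0.083 ] [ 0.0139 -0.0054  0.0465]
(126, 78) [0.668  0.1013 0.078 ] [ 0.0239 -0.0053  0.059 ]
(130, 72) [0.6702 0.1047 0.072 ] [ 0.0339 -0.0053  0.074 ]
(132, 69) [0.6713 0.1063 0.069 ] [ 0.0389 -0.0052  0.0815]
(132, 67) [0.6713 0.1063 0.067 ] [ 0.0389 -0.0052  0.0865]
```

{"method": "drive_tool", "body": {
  "plan": [
    [[0.004,-0.005,0.02,0],[0.004,-0.005,0.035,0],[0.006,-0.005,0.042,0],[0.01,-0.005,0.048,0],[0.014,-0.005,0.054,0],[0.018,-0.005,0.06,0],[0.022,-0.005,0.066,0],[0.026,-0.005,0.072,0],[0.029,-0.005,0.076,0],[0.029,-0.005,0.076,0]]
  ]
}}

```text
time_s: 8.22
eef_pos: [0.6691, 0.1041, 0.07]
eef_rot: [-0.0, 0.881, 0.473, -0.0]
wrist_force: [0.9, 0.4, 0.6]
opening: 0.002
grasp_force: 0.0
```

{"method": "drive_tool", "body": {
  "plan": [
    [[0.002,0,0.005,0],[0.002,0,0.009,0],[0.002,0,0.009,0]]
  ]
}}

```text
time_s: 8.47
eef_pos: [0.6695, 0.1044, 0.0666]
eef_rot: [-0.0, 0.881, 0.473, -0.0]
wrist_force: [-0.2, -0.1, 1.4]
opening: -0.002
grasp_force: 0.0
```

```bash
cat >> h.py <<'E'
def prof(n,x0=85,x1=160,ym=14,zl=20,zh=130,save=None):
    import cv2
    p,d=ctrl.camera(n);i=ctrl.camera_info(n);K,R,t=[np.array(i[k]) for k in('camera_matrix','R','t')]
    v,u=np.mgrid[:384,:512]
    W=(np.stack([(u-K[0,2])/K[0,0]*d,(v-K[1,2])/K[1,1]*d,d],-1)-t)@R
    r=W[...,:2]-C;x=r@ex*1000;y=r@[-ex[1],ex[0]]*1000;z=W[...,2]*1000
    m=(abs(y)<ym)&(x>x0)&(x<x1)&(z>zl)&(z<zh)&(d>0)
    print(n,[(b,int(k.sum()),np.percentile(z[k],[10,50,90]).round(1).tolist()) for b in range(x0,x1,5) for k in [m&(x>=b)&(x<b+5)] if k.sum()])
    if save: cv2.imwrite('pics/'+save,cv2.resize(p[120:250,170:320,::-1],None,fx=4.5,fy=4.5))
E
python3 -c "
from h import *
go([(130,65),(130,60)]);prof('scene',zh=100);prof('top',zh=100)"
```

```text
t 8.4667 p [0.6695 0.1044 0.0666] press x,y 129.4 0.5 F [-0.2 -0.1  1.4] op -0.0
tool y angle -33.53 tilt z [-0.001 -0.    -1.   ] q [-0.02  0.55  1.43 -0.    1.17  0.57]
(130, 65) [0.6702 0.1047 0.065 ] [0.0015 0.0013 0.004 ]
(130, 60) [0.6702 0.1047 0.06  ] [0.0015 0.0013 0.0165]
scene [(85, 24, [60.3, 80.7, 88.8]), (90, 18, [65.1, 82.5, 88.7]), (95, 11, [83.4, 86.4, 88.1]), (100, 11, [82.6, 85.3, 86.5]), (105, 12, [78.8, 84.2, 86.3]), (110, 22, [83.1, 84.6, 87.0]), (115, 24, [84.9, 86.9, 97.3]), (120, 23, [84.1, 86.6, 94.2]), (125, 10, [81.5, 85.3, 90.4]), (130, 13, [81.4, 84.5, 95.6]), (135, 9, [80.8, 82.7, 87.0])]
top [(85, 14, [80.1, 87.9, 89.9]), (90, 11, [85.7, 89.0, 90.4]), (95, 3, [86.3, 86.5, 86.7])]
```

Run:
```python
from h import *
import cv2
out=[]
for n in('scene','top'):
    p,d=ctrl.camera(n);i=ctrl.camera_info(n);K,R,t=[np.array(i[k]) for k in('camera_matrix','R','t')]
    o=ctrl.get_obs()
    def pr(X): c=K@(R@np.array(X)+t);return c[:2]/c[2]
    P=np.array(o['eef_pos']);pts=[P,P+[0,0,.05],np.r_[C+ex*.1245,.0855],np.r_[C,.012]]
    u0,v0=pr(P).astype(int);im=p[v0-35:v0+30,u0-30:u0+55,::-1].copy();im=cv2.convertScaleAbs(cv2.resize(im,None,fx=9,fy=9,interpolation=cv2.INTER_CUBIC),alpha=2)[:,:]
    for X,c in zip(pts,((0,0,255),(0,255,255),(255,0,0),(0,255,0))):
        q=(pr(X)-[u0-30,v0-35]+.5)*9;cv2.circle(im,tuple(int(a) for a in q),4,c,-1)
    print(n,pr(P));cv2.imwrite(f'pics/d_{n}.png',im)
    k=(slice(v0-25,v0+10,3),slice(u0-20,u0+20,3))
```

```text
scene [190.10096189 182.11590622]
top [199.87275628 149.56733496]
```

View pics/d_scene.png

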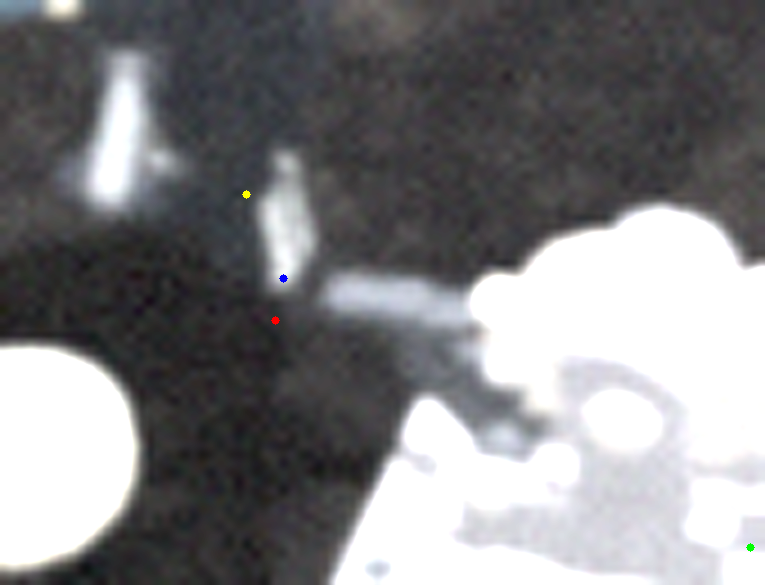

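Run:
```python
from h import *
import cv2
p,d=ctrl.camera('scene');i=ctrl.camera_info('scene');K,R,t=[np.array(i[k]) for k in('camera_matrix','R','t')]
v,u=np.mgrid[:384,:512]
W=(np.stack([(u-K[0,2])/K[0,0]*d,(v-K[1,2])/K[1,1]*d,d],-1)-t)@R
o=ctrl.get_obs();q=np.array(o['eef_rot']);T=Ro.from_quat(q[[1,2,3,0]]).as_matrix();L=(W-np.array(o['eef_pos']))@T*1000
k=(d>0)&(abs(L[...,0])<80)&(abs(L[...,1])<80)&(L[...,2]>-90)&(L[...,2]<12)
for b in range(-90,12,8):
    m=k&(L[...,2]>=b)&(L[...,2]<b+8)
    if m.sum(): print(b,m.sum(),'x',np.percentile(L[m][:,0],[3,50,97]).round(),'y',np.percentile(L[m][:,1],[3,50,97]).round())
w,_=ctrl.camera('wrist');cv2.imwrite('pics/w.png',w[:,:,::-1])
```

```text
-90 49 x [-16. -11.  10.] y [-40. -14.  42.]
-82 51 x [-12. -10.   9.] y [-32. -13.  32.]
-74 37 x [-13. -11.   5.] y [-27.  -6.  26.]
-66 8 x [-11. -10.  -6.] y [-9.  1.  7.]
-58 16 x [-11.  -9.  -5.] y [-13.  -5.   5.]
-50 34 x [-79.  -7.   5.] y [-14.  -6.   6.]
-42 31 x [-78.  -9.   7.] y [-12.  -5.   6.]
-34 38 x [-78. -62.   3.] y [-11.  -4.   6.]
-26 119 x [-77. -33.  -1.] y [-12.  -2.  12.]
-18 103 x [-75. -18.   8.] y [-14.  -4.   9.]
-10 26 x [-78. -55. -25.] y [-7. -4.  1.]
-2 29 x [-79. -48. -39.] y [-6. -4.  6.]
6 24 x [-77. -53. -43.] y [-5. -3.  5.]
```

View pics/w.png

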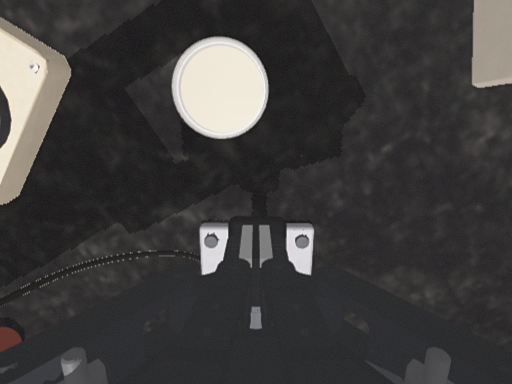

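The depth data explain this: the finger surface ends about 19 mm behind the reported TCP, just on the plate at z about 86. So the tips never slipped and have only just reached the plate. I'll keep pressing with that offset.

{"method": "drive_tool", "body": {
  "plan": [
    [[0.002,0,0.006,0],[0.005,0,0.011,0],[0.008,0,0.016,0],[0.011,0,0.021,0],[0.014,0,0.026,0],[0.017,0,0.03,0],[0.017,0,0.03,0],[0.017,0,0.03,0]]
  ]
}}

```text
time_s: 9.43
eef_pos: [0.6736, 0.1104, 0.0549]
eef_rot: [-0.0, 0.881, 0.473, 0.0]
wrist_force: [-0.0, 0.4, 1.0]
opening: -0.004
grasp_force: 0.8
```

```bash
python3 -c "
from h import *
go([(138,50)]);prof('scene',zh=100)"
```

```text
t 9.4333 p [0.6736 0.1104 0.0549] press x,y 136.6 0.4 F [-0.   0.4  1. ] op -0.0
tool y angle -33.51 tilt z [ 0.  0. -1.] q [-0.01  0.57  1.42  0.    1.15  0.57]
(138, 50) [0.6747 0.1113 0.05  ] [0.0035 0.001  0.0122]
scene [(85, 30, [57.2, 69.7, 83.9]), (90, 25, [59.8, 76.7, 85.4]), (95, 19, [65.6, 81.8, 84.8]), (100, 10, [77.6, 81.1, 83.1]), (105, 12, [75.2, 80.6, 81.8]), (110, 12, [72.8, 78.8, 80.6]), (115, 19, [74.2, 77.1, 79.5]), (120, 23, [77.4, 79.3, 80.8]), (125, 42, [76.4, 83.1, 98.4]), (130, 21, [74.4, 89.0, 98.6]), (135, 16, [74.1, 79.8, 94.6]), (140, 10, [72.6, 89.1, 96.1]), (145, 1, [97.5, 97.5, 97.5])]
```

It is moving now, with the plate down to about z 77. Continuing.

{"method": "drive_tool", "body": {
  "plan": [
    [[0.002,0,0.005,0],[0.003,0,0.01,0],[0.004,0,0.015,0],[0.005,0,0.02,0],[0.005,0,0.02,0],[0.005,0,0.02,0]]
  ]
}}

```text
time_s: 9.98
eef_pos: [0.6756, 0.113, 0.0476]
eef_rot: [-0.0, 0.881, 0.473, 0.001]
wrist_force: [3.5, 4.5, 4.0]
opening: -0.001
grasp_force: 2.8
```

{"method": "drive_tool", "body": {
  "plan": [
    [[0,0,0.005,0],[0,0,0.01,0],[0,0,0.01,0],[0,0,0.01,0]]
  ]
}}

```text
time_s: 10.32
eef_pos: [0.6763, 0.1133, 0.0461]
eef_rot: [0.0, 0.881, 0.473, 0.002]
wrist_force: [-1.5, 6.5, 17.1]
opening: -0.001
grasp_force: 8.0
```

```bash
python3 -c "
from h import *
go([(138,50)]);prof('scene',zh=100)"
```

```text
t 10.3167 p [0.6763 0.1133 0.0461] press x,y 140.5 -0.2 F [-1.5  6.5 17.1] op -0.0
tool y angle -33.5 tilt z [ 0.004  0.002 -1.   ] q [-0.01  0.58  1.42  0.    1.14  0.58]
(138, 50) [0.6747 0.1113 0.05  ] [-0.0063 -0.0005 -0.0097]
scene [(85, 26, [53.5, 60.7, 83.8]), (90, 26, [56.2, 68.5, 81.4]), (95, 23, [60.2, 78.2, 81.9]), (100, 14, [69.8, 78.8, 80.9]), (105, 8, [73.0, 76.2, 77.6]), (110, 10, [70.9, 74.1, 75.1]), (115, 8, [69.5, 72.4, 73.6]), (120, 24, [67.3, 70.8, 73.3]), (125, 24, [69.4, 71.9, 93.9]), (130, 50, [70.1, 81.6, 96.4]), (135, 20, [66.1, 80.9, 92.3]), (140, 15, [63.3, 66.5, 89.9]), (145, 9, [61.8, 78.8, 87.6])]
```

The force jumped to 17 N, so the pawl is at its stop. I'll lift straight off and verify.

{"method": "drive_tool", "body": {
  "plan": [
    [[0,0,-0.02,0],[0,0,-0.05,0],[0,0,-0.12,0],[0,0,-0.2,0],[0,0,-0.3,0],[0,0,-0.4,0],[0,0,-0.5,0],[0,0,-0.6,0],[0,0,-0.6,0],[0,0,-0.6,0]]
  ]
}}

```text
time_s: 11.2
eef_pos: [0.6759, 0.1113, 0.2872]
eef_rot: [0.002, 0.881, 0.473, 0.003]
wrist_force: [-0.3, 0.1, -0.8]
opening: -0.0
grasp_force: 0.0
```

```bash
python3 -c "
from h import *
go([(-74,230),(-74,180)]);prof('scene',zh=100);prof('scene',-130,-40,18,100,220)"
```

```text
t 11.2 p [0.6759 0.1113 0.2872] press x,y 138.7 -1.0 F [-0.3  0.1 -0.8] op -0.0
tool y angle -33.55 tilt z [ 0.006 -0.001 -1.   ] q [-0.01  0.37  1.21 -0.    1.55  0.58]
(-74, 230) [ 0.5566 -0.0648  0.23  ] [-0.5322 -0.0062  0.1413]
(-74, 180) [ 0.5566 -0.0648  0.18  ] [-0.5325 -0.0069  0.2663]
scene []
scene []
```

{"method": "drive_tool", "body": {
  "plan": [
    [[-0.1,-0.001,0,0],[-0.2,-0.002,0,0],[-0.3,-0.003,0,0],[-0.4,-0.005,0,0],[-0.5,-0.006,0,0],[-0.528,-0.006,0.05,0],[-0.528,-0.006,0.12,0],[-0.528,-0.006,0.17,0],[-0.528,-0.006,0.2,0],[-0.528,-0.006,0.2,0]]
  ]
}}

```text
time_s: 12.13
eef_pos: [0.5528, -0.0622, 0.198]
eef_rot: [-0.003, 0.881, 0.473, -0.003]
wrist_force: [-0.4, 0.1, -0.8]
opening: -0.001
grasp_force: 0.0
```

```bash
python3 -c "
from h import *
import numpy as np
def h(q,d=0): return (round(24-140*np.cos(q)+7*np.sin(q)+d,1),round(85+140*np.sin(q)+7*np.cos(q)-19,1))
go([h(q,3) for q in (.75,.65,.55,.45,.35,.25,.15,.08,0)]);prof('scene',zh=100);prof('top',zh=100)"
```

```text
t 12.1333 p [ 0.5528 -0.0622  0.198 ] press x,y -74.0 4.6 F [-0.4  0.1 -0.8] op -0.0
tool y angle -33.55 tilt z [-0.009  0.003 -1.   ] q [-0.33  0.16  1.66 -0.    1.34  0.26]
(np.float64(-70.7), np.float64(166.6)) [ 0.5584 -0.062   0.1666] [0.0083 0.0122 0.0784]
(np.float64(-80.2), np.float64(156.3)) [ 0.5531 -0.0699  0.1563] [-0.0154  0.0123  0.1042]
(np.float64(-88.7), np.float64(145.1)) [ 0.5484 -0.077   0.1451] [-0.0366  0.0125  0.1323]
(np.float64(-96.0), np.float64(133.2)) [ 0.5443 -0.083   0.1332] [-0.0548  0.0126  0.1621]
(np.float64(-102.1), np.float64(120.6)) [ 0.5409 -0.0881  0.1206] [-0.0699  0.0128  0.1936]
(np.float64(-106.9), np.float64(107.4)) [ 0.5383 -0.0921  0.1074] [-0.0819  0.0131  0.2266]
(np.float64(-110.4), np.float64(93.8)) [ 0.5363 -0.095   0.0938] [-0.0905  0.0133  0.2607]
(np.float64(-112.0), np.float64(84.2)) [ 0.5354 -0.0963  0.0842] [-0.0945  0.0135  0.2847]
(np.float64(-113.0), np.float64(73.0)) [ 0.5349 -0.0971  0.073 ] [-0.0969  0.0137  0.3127]
scene []
top [(85, 15, [68.9, 81.4, 84.0]), (90, 12, [69.0, 80.3, 82.3]), (95, 15, [77.6, 80.3, 83.8]), (100, 10, [77.3, 79.6, 81.8]), (105, 11, [73.8, 77.2, 80.3]), (110, 10, [73.1, 75.6, 76.7]), (115, 13, [69.8, 72.9, 74.7]), (120, 29, [68.3, 71.3, 73.4]), (125, 25, [70.5, 71.9, 74.2]), (130, 23, [68.3, 70.1, 71.8]), (135, 27, [65.2, 66.6, 69.0]), (140, 21, [63.3, 65.1, 66.5]), (145, 6, [61.1, 61.3, 63.0])]
```

The tail plate is at (136, ~67) mm, fully down. Now I'll push the arm down along its arc.

{"method": "drive_tool", "body": {
  "plan": [
    [[0.006,0.01,0.02,0],[0.006,0.01,0.04,0],[0.006,0.01,0.06,0],[0,0.01,0.08,0],[-0.008,0.01,0.09,0],[-0.015,0.01,0.104,0],[-0.026,0.01,0.118,0],[-0.036,0.01,0.132,0],[-0.046,0.01,0.147,0],[-0.054,0.01,0.162,0],[-0.054,0.01,0.162,0]]
  ]
}}

```text
time_s: 13.15
eef_pos: [0.5465, -0.0839, 0.1369]
eef_rot: [-0.0, 0.881, 0.473, -0.001]
wrist_force: [-0.3, -0.9, -0.2]
opening: 0.0
grasp_force: 0.0
```

```bash
python3 -c "
from h import *
import numpy as np
def h(q,d=0): return (round(24-140*np.cos(q)+7*np.sin(q)+d,1),round(85+140*np.sin(q)+7*np.cos(q)-19,1))
go([h(q,3) for q in (.45,.35,.25,.15,.08,0)]);prof('top',-60,20,10,60,220)"
```

```text
t 13.15 p [ 0.5465 -0.0839  0.1369] press x,y -95.5 -2.3 F [-0.3 -0.9 -0.2] op 0.0
tool y angle -33.57 tilt z [-0.001 -0.    -1.   ] q [-0.37  0.21  1.73 -0.    1.21  0.22]
(np.float64(-96.0), np.float64(133.2)) [ 0.5443 -0.083   0.1332] [-0.0013 -0.0057  0.0092]
(np.float64(-102.1), np.float64(120.6)) [ 0.5409 -0.0881  0.1206] [-0.0165 -0.0058  0.0408]
(np.float64(-106.9), np.float64(107.4)) [ 0.5383 -0.0921  0.1074] [-0.0285 -0.0058  0.0738]
(np.float64(-110.4), np.float64(93.8)) [ 0.5363 -0.095   0.0938] [-0.0372 -0.0058  0.1078]
(np.float64(-112.0), np.float64(84.2)) [ 0.5354 -0.0963  0.0842] [-0.0412 -0.0058  0.1318]
(np.float64(-113.0), np.float64(73.0)) [ 0.5349 -0.0971  0.073 ] [-0.0437 -0.0058  0.1598]
top [(-60, 9, [91.2, 133.5, 136.1]), (-55, 5, [130.8, 132.8, 134.5]), (-20, 3, [105.0, 114.5, 114.6]), (-15, 15, [108.4, 112.1, 112.9]), (-10, 20, [106.9, 108.7, 111.1]), (-5, 19, [105.5, 111.2, 114.8]), (0, 20, [101.7, 115.7, 118.7]), (5, 19, [101.4, 117.8, 121.2]), (10, 19, [98.2, 120.1, 123.9]), (15, 19, [92.2, 122.8, 125.0])]
```

{"method": "drive_tool", "body": {
  "plan": [
    [[-0.001,-0.004,0.009,0],[-0.009,-0.005,0.025,0],[-0.016,-0.005,0.041,0],[-0.023,-0.005,0.058,0],[-0.028,-0.005,0.074,0],[-0.033,-0.005,0.091,0],[-0.037,-0.005,0.108,0],[-0.04,-0.005,0.12,0],[-0.041,-0.005,0.132,0],[-0.042,-0.005,0.142,0],[-0.042,-0.005,0.142,0]]
  ]
}}

```text
time_s: 14.12
eef_pos: [0.5354, -0.0957, 0.0801]
eef_rot: [-0.001, 0.881, 0.473, -0.001]
wrist_force: [-0.1, 0.2, -0.1]
opening: -0.003
grasp_force: 0.0
```

{"method": "drive_tool", "body": {
  "plan": [
    [[0,0,0.005,0],[0,0,0.01,0],[0,0,0.015,0],[0,0,0.015,0]]
  ]
}}

```text
time_s: 14.45
eef_pos: [0.536, -0.0958, 0.0749]
eef_rot: [-0.0, 0.881, 0.473, -0.0]
wrist_force: [0.1, -1.1, 0.5]
opening: 0.007
grasp_force: 0.0
```

{"method": "drive_tool", "body": {
  "plan": [
    [[0,0,0.004,0],[0,0,0.008,0],[0,0,0.008,0],[0,0,0.008,0]]
  ]
}}

```text
time_s: 14.78
eef_pos: [0.5364, -0.0959, 0.072]
eef_rot: [-0.0, 0.881, 0.473, 0.0]
wrist_force: [0.2, -0.4, -0.2]
opening: 0.001
grasp_force: 0.0
```

{"method": "drive_tool", "body": {
  "plan": [
    [[0,0,0.004,0],[0,0,0.006,0],[0,0,0.006,0],[0,0,0.006,0]]
  ]
}}

```text
time_s: 15.12
eef_pos: [0.5365, -0.096, 0.0698]
eef_rot: [0.0, 0.881, 0.473, 0.0]
wrist_force: [0.0, 0.3, 1.3]
opening: 0.002
grasp_force: 0.7
```

```bash
python3 -c "
from h import *
go([]);prof('top',-100,20,8,30,130)"
```

```text
t 15.1167 p [ 0.5365 -0.096   0.0698] press x,y -111.2 -0.7 F [0.  0.3 1.3] op 0.0
tool y angle -33.53 tilt z [ 0. -0. -1.] q [-0.4   0.28  1.79  0.    1.07  0.19]
top [(-45, 5, [65.1, 92.2, 92.6]), (-40, 17, [90.3, 92.5, 94.5]), (-35, 18, [76.5, 93.0, 94.6]), (-30, 17, [90.2, 92.2, 94.5]), (-25, 18, [74.0, 91.9, 93.8]), (-20, 17, [90.0, 92.2, 93.1]), (-15, 19, [91.1, 94.1, 100.4]), (-10, 17, [91.0, 105.8, 109.4]), (-5, 18, [102.4, 111.7, 115.4]), (0, 16, [94.9, 115.8, 116.7]), (5, 18, [100.8, 119.5, 121.6]), (10, 18, [100.4, 122.6, 123.8]), (15, 19, [73.9, 120.5, 123.9])]
```

The arm is level. I'll press on until the force shows that the pad is seated.

{"method": "drive_tool", "body": {
  "plan": [
    [[0,0,0.004,0],[0,0,0.007,0],[0,0,0.007,0],[0,0,0.007,0]]
  ]
}}

```text
time_s: 15.5
eef_pos: [0.5366, -0.0962, 0.0696]
eef_rot: [0.0, 0.881, 0.473, -0.0]
wrist_force: [-10.0, 3.0, 23.5]
opening: 0.003
grasp_force: 11.4
```

{"method": "drive_tool", "body": {
  "plan": [
    [[0,0,0.003,0],[0,0,0.005,0],[0,0,0.005,0],[0,0,0.005,0]]
  ]
}}

```text
time_s: 15.83
eef_pos: [0.5367, -0.0962, 0.0695]
eef_rot: [0.0, 0.881, 0.473, -0.0]
wrist_force: [-16.1, 4.5, 39.1]
opening: 0.001
grasp_force: 19.0
```

The pad is seated: the force rises with no further travel. I'll lift clear, moving slightly outward.

{"method": "drive_tool", "body": {
  "plan": [
    [[0,0,-0.015,0],[0,0,-0.04,0],[0,0,-0.1,0],[0,0,-0.2,0],[0,0,-0.3,0],[0,0,-0.4,0],[0,0,-0.5,0],[-0.1,0,-0.5,0],[-0.2,0,-0.5,0],[-0.3,0,-0.5,0],[-0.3,0,-0.5,0],[-0.3,0,-0.5,0]]
  ]
}}

```text
time_s: 16.83
eef_pos: [0.4692, -0.1977, 0.2651]
eef_rot: [0.0, 0.882, 0.471, 0.0]
wrist_force: [1.1, 0.4, -0.5]
opening: -0.002
grasp_force: 0.0
```

```bash
python3 -c "
from h import *
go([]);prof('top',-145,-15,8,30,130);prof('top',110,150,14,30,130);prof('scene',110,150,14,30,130,save='end.png')"
```

```text
t 16.8333 p [ 0.4692 -0.1977  0.2651] press x,y -233.1 -1.4 F [ 1.1  0.4 -0.5] op -0.0
tool y angle -33.76 tilt z [ 0.  0. -1.] q [-0.63 -0.01  1.7   0.    1.45 -0.04]
top [(-140, 14, [88.1, 90.9, 93.5]), (-135, 16, [89.7, 92.4, 94.1]), (-130, 16, [90.0, 91.9, 93.4]), (-125, 16, [89.9, 92.3, 93.6]), (-120, 17, [90.8, 92.5, 95.5]), (-115, 17, [90.2, 92.0, 95.7]), (-110, 16, [89.2, 93.2, 94.7]), (-105, 16, [90.6, 91.9, 93.7]), (-100, 17, [90.8, 92.1, 93.9]), (-95, 17, [90.8, 93.3, 94.4]), (-90, 16, [89.7, 91.1, 93.8]), (-85, 16, [90.7, 92.0, 93.7]), (-80, 18, [74.4, 91.8, 93.7]), (-75, 19, [78.5, 91.7, 94.4]), (-70, 19, [91.1, 92.6, 94.4]), (-65, 19, [79.2, 91.2, 93.0]), (-60, 18, [77.1, 91.4, 94.5]), (-55, 16, [90.1, 91.6, 93.9]), (-50, 16, [90.6, 91.8, 93.3]), (-45, 17, [90.1, 92.0, 93.1]), (-40, 20, [89.5, 92.2, 94.3]), (-35, 18, [77.6, 91.8, 94.2]), (-30, 17, [89.1, 92.1, 93.9]), (-25, 17, [68.4, 92.2, 94.5]), (-20, 18, [89.1, 92.5, 95.9])]
top [(110, 11, [72.7, 73.9, 75.7]), (115, 13, [69.8, 72.8, 75.1]), (120, 27, [69.0, 71.4, 73.9]), (125, 25, [69.7, 71.2, 73.1]), (130, 25, [66.8, 69.3, 71.1]), (135, 24, [65.3, 67.1, 69.2]), (140, 23, [63.2, 64.7, 66.3]), (145, 7, [60.3, 62.0, 64.0])]
scene []
```

View pics/end.png

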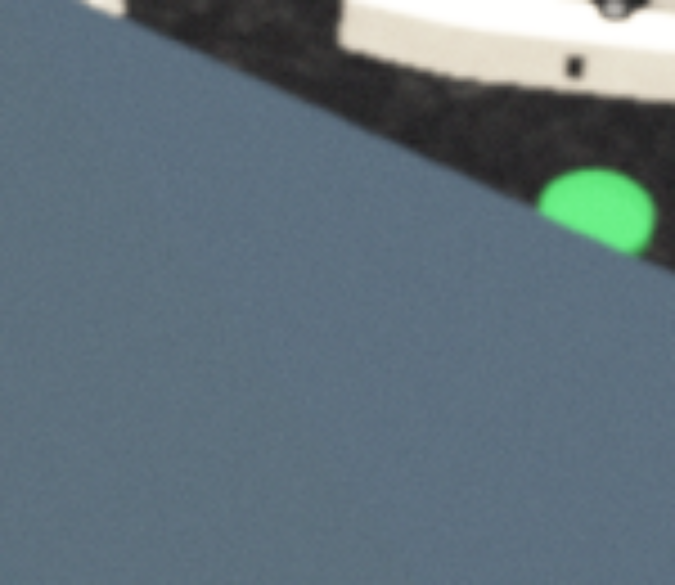

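The depth data show the arm level (z 92 all along) and the pawl tail still down; the robot arm blocks the scene view. The gripper is near the right-hand stand, so I'll move it back over the press before handing in.

{"method": "drive_tool", "body": {
  "plan": [
    [[0.05,0,0,0],[0.12,0,-0.05,0],[0.2,0,-0.1,0],[0.28,0,-0.15,0],[0.35,0,-0.2,0],[0.35,0,-0.2,0],[0.35,0,-0.2,0],[0.35,0,-0.2,0]]
  ]
}}

```text
time_s: 17.65
eef_pos: [0.5472, -0.0783, 0.344]
eef_rot: [-0.0, 0.88, 0.474, -0.001]
wrist_force: [0.1, 0.0, 0.2]
opening: -0.0
grasp_force: 0.0
```

```bash
python3 -c "
from h import *
go([]);prof('top',110,150,14,30,130)
print(ctrl.hand_in())"
```

```text
t 17.65 p [ 0.5472 -0.0783  0.344 ] press x,y -90.5 0.2 F [0.1 0.  0.2] op -0.0
tool y angle -33.39 tilt z [-0.002  0.    -1.   ] q [-0.36  0.05  1.48 -0.    1.61  0.23]
top [(110, 11, [73.3, 75.0, 76.0]), (115, 12, [68.9, 71.8, 75.4]), (120, 28, [69.2, 71.3, 73.6]), (125, 24, [70.2, 71.8, 73.6]), (130, 22, [68.1, 69.2, 71.6]), (135, 23, [64.8, 66.4, 68.0]), (140, 26, [63.2, 64.9, 67.4]), (145, 5, [61.2, 61.7, 64.3])]
the job is handed in; nothing more can be done
None
```

The job is handed in at 17.7 s: the pawl was pressed to its stop and measured fully down, then the arm was pushed level until the pad seated on the dish lid (wrist force peaked near 43 N at the fingertips), and the gripper ended clear above the press; I did not re-check the dish and bystanders by camera at the end.

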